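# Set out the diyas by size beside the lotus tile

### The job

Line up the three terracotta diyas on the three brass discs of the wooden board in order of size, one upright in the middle of each disc: the largest on the end disc next to the lotus tile, the medium one on the middle disc and the smallest on the far end disc. Stand the glass tealight cup upright in the middle of the largest diya's bowl. Leave the battery lamp and the matchbox where they are.

Things in the scene. Friction and masses are not known exactly. Their poses are not given: they have to be found in the camera images.
- diya_large: The largest. Terracotta diya: open bowl, rim outer diameter 68 mm (upper half of wall upright, lower half tapering to a 56 mm base), 28 mm high, wall 4 mm, floor 5 mm thick, about 110 g. A solid wick lip sticks out 8 mm beyond the rim on its own +x side: grip across its y axis. Origin: centre of underside; z up. Starts upright on the stand top (z = 0), on the robot's side of the board.
- diya_medium: The medium one. Terracotta diya: open bowl, rim outer diameter 54 mm (upper half of wall upright, lower half tapering to a 42 mm base), 23 mm high, wall 4 mm, floor 5 mm thick, about 70 g. A solid wick lip sticks out 8 mm beyond the rim on its own +x side: grip across its y axis. Origin: centre of underside; z up. Starts upright on the stand top (z = 0), on the robot's side of the board.
- diya_small: The smallest. Terracotta diya: open bowl, rim outer diameter 42 mm (upper half of wall upright, lower half tapering to a 32 mm base), 19 mm high, wall 4 mm, floor 5 mm thick, about 40 g. A solid wick lip sticks out 8 mm beyond the rim on its own +x side: grip across its y axis. Origin: centre of underside; z up. Starts upright on the stand top (z = 0), on the robot's side of the board.
- cup: Green-tinted glass tealight cup, 42 mm high, outer diameter 28 mm at the foot and 36 mm at the rim, about 50 g. Origin: centre of the underside; z up. Starts upright on the stand top on the robot's side of the board. In the large diya it stands on the bowl floor, 5 mm above the diya's origin, with its upper 19 mm above the diya's rim.
- mark_a: Fixed flat brass disc, 72 mm in diameter, 3 mm thick, on a dark wooden board (105 x 340 mm, top 10 mm above the stand top): one end (the -y end, to the robot's right) of a straight row of three identical discs, 110 mm apart. Origin: centre of its underside, its upper face is 3 mm above; z up, y along the row.
- mark_b: Fixed flat brass disc, 72 mm in diameter, 3 mm thick, on a dark wooden board (105 x 340 mm, top 10 mm above the stand top): the middle of a straight row of three identical discs, 110 mm apart. Origin: centre of its underside, its upper face is 3 mm above; z up, y along the row.
- mark_c: Fixed flat brass disc, 72 mm in diameter, 3 mm thick, on a dark wooden board (105 x 340 mm, top 10 mm above the stand top): the other end (the +y end, to the robot's left) of a straight row of three identical discs, 110 mm apart. Origin: centre of its underside, its upper face is 3 mm above; z up, y along the row.
- tile: Square white ceramic tile, 85 x 85 x 8 mm, with a blue lotus, fixed flat on the stand top off one end of the board (either end), its centre 110 mm beyond that of the nearest disc. It marks the end for the largest diya. Off the other end stands a fixed low brass pot (62 mm wide, 50 mm high). Origin: centre of underside.
- battery_lamp: Loose white plastic battery diya, 46 mm wide, 38 mm high with its yellow plastic flame, 40 g, with a small black toggle switch on its side; standing among the things on the stand top. Not to be moved. Origin: centre of the underside.
- matchbox: Loose matchbox, 53 x 34 x 15 mm, 20 g, long side roughly along x, lying among the things. Not to be moved. Origin: centre of the underside.
Mind the look-alikes: they are no part of the job. Leave any grey or purple look-alike of the diya_small alone. Leave any purple look-alike of the diya_medium alone.

How it is judged:
At the end, for the whole second after the job is handed in: Large diya on the end disc by the tile, medium on the middle disc, small on the other end disc, each within 12 mm of centre, resting on the disc, tilt under 0.1 rad; cup on the large diya's floor within 11 mm of its centre, tilt under 0.15 rad; all released and at rest (((horizontal distance between tile and mark_a below 0.16 m and (horizontal distance between diya_large and mark_a below 0.012 m and z of diya_large in the frame of mark_a between -0.001 and 0.007 m and angle between diya_large's own z axis and vertical below 0.1 rad) and (horizontal distance between diya_medium and mark_b below 0.012 m and z of diya_medium in the frame of mark_b between -0.001 and 0.007 m and angle between diya_medium's own z axis and vertical below 0.1 rad) and (horizontal distance between diya_small and mark_c below 0.012 m and z of diya_small in the frame of mark_c between -0.001 and 0.007 m and angle between diya_small's own z axis and vertical below 0.1 rad)) or (horizontal distance between tile and mark_c below 0.16 m and (horizontal distance between diya_large and mark_c below 0.012 m and z of diya_large in the frame of mark_c between -0.001 and 0.007 m and angle between diya_large's own z axis and vertical below 0.1 rad) and (horizontal distance between diya_medium and mark_b below 0.012 m and z of diya_medium in the frame of mark_b between -0.001 and 0.007 m and angle between diya_medium's own z axis and vertical below 0.1 rad) and (horizontal distance between diya_small and mark_a below 0.012 m and z of diya_small in the frame of mark_a between -0.001 and 0.007 m and angle between diya_small's own z axis and vertical below 0.1 rad))) and horizontal distance between cup and diya_large below 0.011 m and z of cup in the frame of diya_large between 0.002 and 0.01 m and angle between cup's own z axis and vertical below 0.15 rad and linear speed of each of diya_large, diya_medium, diya_small, cup below 0.02 m/s and angular speed of each of diya_large, diya_medium, diya_small, cup below 0.2 rad/s); the robot touches nothing.
It fails at once if the battery lamp is moved by more than 20 mm or knocked over (distance of battery_lamp from where it was at the start of the episode above 0.02 m or angle between battery_lamp's own z axis and vertical above 0.4 rad).
It fails at once if the matchbox is moved by more than 20 mm (distance of matchbox from where it was at the start of the episode above 0.02 m).
It also fails if it takes over 96 s, if anything falls off the work surface, if the arm or the gripper's body presses on something with over 40 N, if the wrist force passes 120 N, or if a joint passes its speed limit or range.

### The arm

A 6-joint arm with a two-finger parallel gripper is mounted at the origin on the work surface. World frame = base frame: x ahead of the robot, y to its left, z up, the work surface at z = 0. Lengths are in m, angles in rad, forces in N, time in s.
With the tool pointing down it reaches from about 0.375 to 0.9 m from the base axis. Payload 3.1 kg.
Tool frame: the origin (TCP) lies on the centre line of the jaws, within the pads' length; the fingertips stand 25 mm ahead of it and the grasp point (between the pads) lies 6 mm ahead of it (manip.tip_extent is the distance from the TCP to the fingertips, in m); z points along the fingers, y is the line along which they close (so a half turn about z gives the same grasp; the last joint's range is limited). The gripper opens to 85 mm and grips with 20 to 120 N. Pads are 22 mm wide; open, the fingers measure 114 mm over their backs; the gripper's body (76 mm by 85 mm) begins 54 mm behind the grasp point. The pads swing forward as they close: fully open they stand 13 mm farther back than shut.
Start: joints at [0.987, 0.527, 1.433, -0, 1.181, -0.178], TCP at [0.247, 0.574, 0.256] pointing down, gripper open.
Joint ranges: [-3.08, 3.08], [-0.75, 2.2], [0.22, 2.44], [-1.43, 4.57], [0, 2.65], [-2.85, 2.85]. Speed limits (rad/s): [2.79, 2.79, 3.14, 3.14, 3.14, 3.14].

### API

Orientations are given as a unit quaternion [x, y, z, w].
In Python, from station import readout, imaging, order, manip gives the robot as it stands.
- The arm moves only by the tool move_arm, never from a script. Its argument "rows" is a list of rows, each a list of 7 numbers: the turn, a rotation vector about the tool's x, y, z in degrees, then the shift along the tool's x, y, z in mm, then the closure, from 0 (fully open) to 1 (shut). A call has 1 to 12 rows; each row is the pose to reach, as a shift and turn from the pose commanded when the call began, along the tool's axes at that moment; what a row does not reach only later rows make up. A row lasts 1/12 s, in which the tool goes at most 41.7 mm and 7.16 degrees, less where a joint would pass 70% of its speed; a pose out of reach is approached as far as the arm can. A call with a gripper value outside its range is refused whole. The fingers move at their own pace and stop on an object; "squeeze" is the grip in N (left out, the last holds). Time passes only in rows, so rows that repeat a pose let the fingers close. It gives the time, the measured TCP pose, the force, the opening and the grip force at its end, in the units of the state.
- readout.sense(): the state, without advancing time (a new reading comes with each control period).
- imaging.snapshot(name): name is "scene" or "side" or "wrist"; returns a dict with "img" (480x640x3 uint8, red, green, blue), "z_map" (480x640 float32, m along the optical axis (not along the pixel's ray), 0 where there is no reading), "fovy" (degrees; the focal length in pixels is half the picture's height over the tangent of half this angle, whatever the lens; pixels are square), "cx", "cy" (the principal point, pixels), "k1" (the pictures are not rectified: a ray, as slopes to the right and down, at radius r is drawn at 1 + k1 r^2 times it, then the intrinsics apply), "rvec" (rotation vector, rad) and "tvec" (3), from world to camera coordinates, as OpenCV has them. Camera axes: x right, y down, z forward; pixel columns grow to the right and rows downward; lengths in m; the calibration is good to about 2 mm. A picture is of the moment at which its call begins.
- order.sign_off(): hands the job in; it is judged then, once.
The state is a dict: "t": time; "q": joint angles; "qd": joint speeds; "tau": joint torques, N m; "tcp_pos": TCP position; "tool_rot": TCP orientation; "force": force on the tool from outside, world axes, zero at the start; "ft_torque": the same for the moment, N m; "finger_gap": opening from 0.0 (shut) to 1.0 (fully open); "gripper_force": force on a finger pad.
Only numpy, scipy, OpenCV 4.12 (cv2) and the standard library are available. Lean on these libraries where they do the work, as an engineer would, in place of code of your own. Each camera call takes 0.05 s, during which the arm holds its last target. There are 200 camera calls.

## Working session

There is one attempt and no reset: what is moved stays moved. The work goes in short steps, Python scripts to look and compute and a tool call to move; the robot and the scene stay as the last step left them, time stands still between calls to the robot, and variables do not carry over. Pictures are saved under pics/ and viewed, at most 14 in all, crops included, and the job is handed in when it is done.

Besides the shell and the picture viewer there is one more tool, called by a JSON object that holds its "method" and its "body", one argument or row to a line. move_arm: Moves the arm, as the interface text tells. Its arguments: {"type":"object","properties":{"rows":{"type":"array"},"squeeze":{"type":"number"}},"required":["rows"]}

```bash
mkdir -p pics; ls
cat > h.py <<'E'
import numpy as np, cv2
from station import readout, imaging, order, manip
from scipy.spatial.transform import Rotation as R
def snap(n,save=None):
    s=imaging.snapshot(n)
    if save: cv2.imwrite(f'pics/{save}.png',s['img'][:,:,::-1])
    return s
def world(s):
    "HxWx3 world points from depth"
    h,w=s['z_map'].shape; f=h/2/np.tan(np.radians(s['fovy'])/2)
    v,u=np.mgrid[:h,:w].astype(float)
    x=(u-s['cx'])/f; y=(v-s['cy'])/f
    K=np.eye(3); xd,yd=x.copy(),y.copy()
    for _ in range(15):
        k=1+s['k1']*(x*x+y*y); x,y=xd/k,yd/k
    z=s['z_map']; P=np.stack([x*z,y*z,z],-1)
    Rm=cv2.Rodrigues(np.array(s['rvec'],float))[0]
    W=(P-np.array(s['tvec']).ravel())@Rm
    W[z==0]=np.nan
    return W
def proj(s,X):
    h=s['img'].shape[0]; f=h/2/np.tan(np.radians(s['fovy'])/2)
    Rm=cv2.Rodrigues(np.array(s['rvec'],float))[0]
    p=Rm@np.array(X)+np.array(s['tvec']).ravel(); x,y=p[:2]/p[2]; k=1+s['k1']*(x*x+y*y)
    return x*k*f+s['cx'],y*k*f+s['cy']
E
python3 - <<'E'
from h import *
for n in ('scene','side'):
    s=snap(n,n); print(n,s['fovy'],s['cx'],s['cy'],s['k1'],s['rvec'],s['tvec'])
st=readout.sense(); print({k:np.round(v,3) for k,v in st.items()}, manip.tip_extent, dir(manip))
E
```

```text
pics
scene 48.680572546510184 318.65332706237115 232.75924289355464 -0.03142550392198059 [ 2.10377136  0.7566964  -0.41471958] [-0.42300682 -0.13246589  1.24609195]
side 51.19148239469155 323.99584988486197 239.71799434424878 0.04486414210547709 [ 1.01565629 -2.29044359  1.20101282] [0.3836196 0.2343455 0.6301665]
{'t': np.float64(0.1), 'q': array([ 0.986,  0.528,  1.434,  0.   ,  1.181, -0.178]), 'qd': array([-0.002, -0.004, -0.002, -0.001,  0.001, -0.001]), 'tau': array([ 0.0000e+00, -4.4331e+01, -1.7859e+01, -0.0000e+00,  4.0000e-03,
       -0.0000e+00]), 'tcp_pos': array([0.246, 0.574, 0.255]), 'tool_rot': array([ 0.202,  0.979, -0.001, -0.   ]), 'force': array([ 0.08 , -0.45 , -0.793]), 'ft_torque': array([-0.009, -0.009, -0.012]), 'gripper_force': np.float64(0.0), 'finger_gap': np.float64(0.997)} 0.025 ['PlanningError', '__class__', '__delattr__', '__dict__', '__dir__', '__doc__', '__eq__', '__format__', '__ge__', '__getattribute__', '__getstate__', '__gt__', '__hash__', '__init__', '__init_subclass__', '__le__', '__lt__', '__module__', '__ne__', '__new__', '__reduce__', '__reduce_ex__', '__repr__', '__setattr__', '__sizeof__', '__str__', '__subclasshook__', '__weakref__', 'tip_extent']
```

View pics/scene.png

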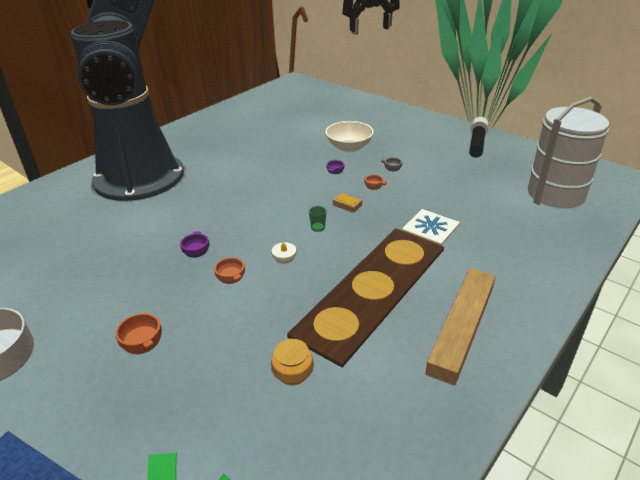

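View pics/side.png

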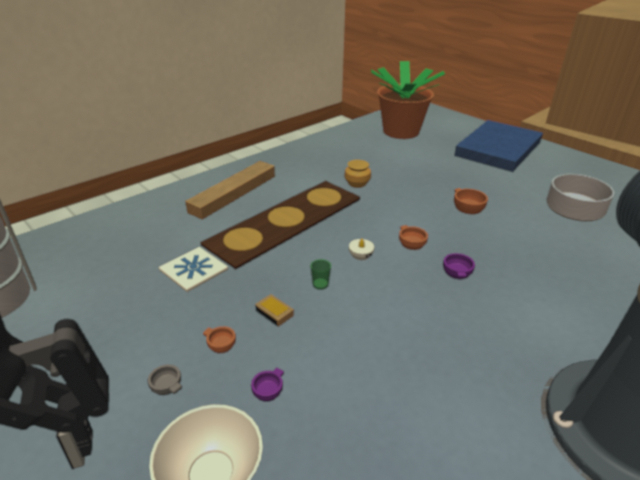

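Scene view: terracotta diyas sit at (139,333) large, (230,270) medium and (374,181) small. Look-alikes are purple medium (195,244), purple small (335,166) and grey small (393,163). The cup is at (317,218), lamp (284,252), matchbox (347,202), tile (431,226), discs (404,251), (373,285), (336,323) and pot (292,361). The side view agrees: large (470,200), medium (412,236), small (220,338), cup (320,273), tile (194,267). Now I'll measure them.

```bash
cat > meas.py <<'E'
from h import *
seeds={'scene':dict(L=(139,333),M=(230,270),S=(374,181),cup=(317,218),lamp=(284,254),match=(347,202),pot=(292,361),pm=(195,244),ps=(335,166),gs=(393,163),d1=(404,251),d2=(373,285),d3=(336,323),tile=(431,226)),
'side':dict(L=(470,200),M=(412,236),S=(220,338),cup=(320,273),lamp=(361,248),match=(275,309),pot=(358,172),pm=(459,265),ps=(267,384),gs=(165,379),d1=(242,239),d2=(286,217),d3=(324,197),tile=(194,267))}
for n in seeds:
    s=snap(n); W=world(s); hsv=cv2.cvtColor(s['img'],cv2.COLOR_RGB2HSV)
    for k,(u,v) in seeds[n].items():
        c=np.nanmedian(W[v-1:v+2,u-1:u+2].reshape(-1,3),0)
        if k[0]=='d':
            m=(np.hypot(*(W[...,:2]-c[:2]).transpose(2,0,1))<.08)&(hsv[...,1]>120)&(hsv[...,0]>10)&(hsv[...,0]<30)&(hsv[...,2]>120)
            _,lab=cv2.connectedComponents(m.astype('uint8')); m=lab==lab[v,u]
        else:
            m=(np.hypot(*(W[...,:2]-c[:2]).transpose(2,0,1))<.06)&(W[...,2]>(.006 if k!='tile' else .003))
            _,lab=cv2.connectedComponents(m.astype('uint8')); m=lab==lab[v,u] if lab[v,u] else m
        P=W[m]; zt=np.percentile(P[:,2],98)
        T=P[P[:,2]>zt-.005]; 
        (cx,cy),r=cv2.minEnclosingCircle(T[:,:2].astype('float32'))
        b=(np.percentile(T[:,:2],1,0)+np.percentile(T[:,:2],99,0))/2
        print(n,k,m.sum(),'ztop',zt.round(4),'circ',np.round([cx,cy,r],4),'box',b.round(4),'ext',np.ptp(T[:,:2],axis=0).round(3),'mean',P.mean(0).round(3))
E
python3 meas.py
```

```text
scene L 1130 ztop 0.0291 circ [ 0.4466 -0.3024  0.0392] box [ 0.4474 -0.2997] ext [0.078 0.068] mean [ 0.442 -0.3    0.019]
scene M 554 ztop 0.0246 circ [ 0.4421 -0.1081  0.0317] box [ 0.4417 -0.1068] ext [0.06  0.055] mean [ 0.437 -0.106  0.017]
scene S 230 ztop 0.021 circ [0.4613 0.3057 0.0263] box [0.462  0.3017] ext [0.051 0.043] mean [0.46  0.303 0.014]
scene cup 358 ztop 0.0432 circ [0.4624 0.1026 0.0194] box [0.4635 0.1038] ext [0.037 0.036] mean [0.466 0.101 0.029]
scene lamp 404 ztop 0.0334 circ [ 0.4781 -0.0093  0.0053] box [ 0.4784 -0.0099] ext [0.01  0.008] mean [ 0.481 -0.012  0.02 ]
scene match 322 ztop 0.0179 circ [0.4601 0.2039 0.0304] box [0.4603 0.2042] ext [0.055 0.04 ] mean [0.463 0.201 0.014]
scene pot 1538 ztop 0.0516 circ [ 0.6713 -0.1968  0.0247] box [ 0.6712 -0.1967] ext [0.048 0.048] mean [ 0.679 -0.204  0.041]
scene pm 523 ztop 0.025 circ [ 0.3258 -0.0976  0.032 ] box [ 0.3302 -0.0982] ext [0.055 0.056] mean [ 0.329 -0.097  0.016]
scene ps 240 ztop 0.0458 circ [0.32   0.3651 0.0176] box [0.3199 0.3652] ext [0.032 0.013] mean [0.343 0.314 0.02 ]
scene gs 200
[... 1535 characters left out ...]
]
side ps 610 ztop 0.0198 circ [0.3471 0.3014 0.0251] box [0.3465 0.3017] ext [0.043 0.05 ] mean [0.347 0.303 0.015]
side gs 683 ztop 0.02 circ [0.4412 0.3978 0.0251] box [0.4409 0.3984] ext [0.049 0.042] mean [0.443 0.399 0.015]
side d1 681 ztop 0.0149 circ [0.6471 0.1341 0.0373] box [0.6461 0.1341] ext [0.069 0.073] mean [0.645 0.135 0.013]
side d2 554 ztop 0.0148 circ [0.6539 0.0225 0.0375] box [0.6541 0.0245] ext [0.074 0.072] mean [0.654 0.025 0.013]
side d3 469 ztop 0.0147 circ [ 0.6615 -0.087   0.0397] box [ 0.6622 -0.0853] ext [0.072 0.075] mean [ 0.661 -0.085  0.013]
side tile 1594 ztop 0.0102 circ [0.6367 0.2439 0.0576] box [0.6375 0.2437] ext [0.09  0.088] mean [0.634 0.246 0.008]
```

Tile is at the +y end, so large goes on d1 (y≈.133), medium on d2 and small on d3. Heights agree with the text (rims 28/24/20 mm, disc tops 13–15 mm). Next: refine centres and lip directions, and check one close crop.

```bash
cat > fit.py <<'E'
from h import *
from scipy.optimize import least_squares
def fit(k,c0,R,h,views=('side','scene'),z0=0.):
    out=[]
    for n in views:
        s=snap(n); W=world(s); hsv=cv2.cvtColor(s['img'],cv2.COLOR_RGB2HSV)
        d=np.hypot(W[...,0]-c0[0],W[...,1]-c0[1]); m=(d<R+.018)&(W[...,2]>z0+h-.005)
        P=W[m][:,:2]; H=cv2.convexHull(P.astype('float32'))[:,0]
        c=np.array(c0)
        f=lambda p:np.linalg.norm(H-p,axis=1)-R
        c=least_squares(f,c0,loss='soft_l1',f_scale=.001).x
        e=np.linalg.norm(P-c,axis=1); q=P[e>R+.003]-c
        a=q.mean(0) if len(q) else np.array([np.nan]*2)
        out.append(c); print(k,n,'c',c.round(4),'lip deg',np.degrees(np.arctan2(a[1],a[0])).round(1),len(q),'resid',np.median(abs(f(c))).round(4))
    return np.mean(out,0)
def go(x,y,z,yaw):
    "tool y at world angle yaw(deg), mod 180; deltas in tool axes"
    st=readout.sense(); r=R.from_quat(st['tool_rot']); p=np.array(st['tcp_pos'])
    best=None
    for a in (yaw,yaw+180):
        a=np.radians(a); Y=[np.cos(a),np.sin(a),0]; Z=[0,0,-1]; T=R.from_matrix(np.array([np.cross(Y,Z),Y,Z]).T)
        v=np.degrees((r.inv()*T).as_rotvec())
        best=v if best is None or np.linalg.norm(v)<np.linalg.norm(best) else best
        print('turn',v.round(1), end=' ')
    print('shift mm',(r.inv().apply(np.array([x,y,z])-p)*1000).round(1),'q',np.round(st['q'],2),'tcp',p.round(4),'yaw now',np.degrees(np.arctan2(*r.as_matrix()[[1,0],1])).round(1))
E
python3 - <<'E'
from fit import *
fit('L',(.443,-.299),.034,.028);fit('M',(.439,-.106),.027,.023);fit('S',(.460,.303),.021,.019);fit('cup',(.463,.105),.018,.042)
go(.443,-.299,.2,90)
s=snap('scene');i=s['img'][:,:,::-1]
cv2.imwrite('pics/crop.png',np.hstack([cv2.resize(i[v-30:v+30,u-30:u+30],(260,260)) for u,v in((139,333),(230,270),(374,181))]))
w=snap('wrist','w0');print(w['fovy'],w['rvec'],w['tvec'])
E
```

```text
L side c [ 0.4418 -0.2977] lip deg -10.4 6 resid 0.001
L scene c [ 0.4439 -0.2997] lip deg -9.9 34 resid 0.0004
M side c [ 0.4361 -0.1056] lip deg -12.3 9 resid 0.0011
M scene c [ 0.4381 -0.107 ] lip deg -16.4 25 resid 0.0004
S side c [0.4592 0.3053] lip deg 27.5 10 resid 0.0023
S scene c [0.46   0.3024] lip deg 22.7 9 resid 0.0019
cup side c [0.4629 0.1063] lip deg nan 0 resid 0.0005
cup scene c [0.4633 0.1043] lip deg nan 0 resid 0.0006
turn [  0.    0.  -23.2] turn [  0.   -0.  156.8] shift mm [-525.1 -724.8   56.3] q [ 0.99  0.53  1.43 -0.    1.18 -0.18] tcp [0.2467 0.5742 0.2563] yaw now 66.8
62.56213118927818 [-2.42438633 -1.59657151 -0.22230544] [-0.62431507 -0.03518486  0.37923033]
```

View pics/crop.png

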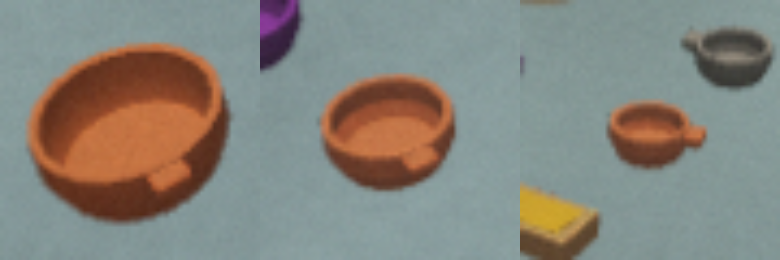

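The crop confirms three terracotta diyas (small's lip right at (690,135), grey look-alike behind at (735,55)). First the small one, which is nearest.

```bash
python3 -c "
from fit import *
go(.459,.304,.12,115)"
```

```text
turn [  0.    0.  -48.3] turn [  0.   -0.  131.7] shift mm [-301.7 -164.5  136.3] q [ 0.99  0.53  1.43 -0.    1.18 -0.18] tcp [0.2467 0.5742 0.2563] yaw now 66.7
```

{"method": "move_arm", "body": {
  "rows": [
    [0, 0, -48.3, -302, -164, 136, 0],
    [0, 0, -48.3, -302, -164, 136, 0],
    [0, 0, -48.3, -302, -164, 136, 0],
    [0, 0, -48.3, -302, -164, 136, 0],
    [0, 0, -48.3, -302, -164, 136, 0],
    [0, 0, -48.3, -302, -164, 136, 0],
    [0, 0, -48.3, -302, -164, 136, 0],
    [0, 0, -48.3, -302, -164, 136, 0],
    [0, 0, -48.3, -302, -164, 136, 0],
    [0, 0, -48.3, -302, -164, 136, 0],
    [0, 0, -48.3, -302, -164, 136, 0],
    [0, 0, -48.3, -302, -164, 136, 0]
  ]
}}

```text
t: 1.7
tcp_pos: [0.4595, 0.3043, 0.1203]
tool_rot: [-0.216, 0.976, 0.0, -0.0]
force: [-0.4, -0.3, 0.3]
finger_gap: 0.998
gripper_force: 0.0
```

```bash
python3 -c "
from fit import *
go(.459,.304,.026,115)
fit('S',(.459,.304),.021,.019,('wrist',))
fit('S',(.459,.304),.021,.019,('side','scene'))
snap('wrist','w1')"
```

```text
turn [ 0. -0. -0.] turn [ -0.  -0. 180.] shift mm [ 0.5 -0.1 94.3] q [ 0.38  0.63  1.73  0.    0.78 -1.62] tcp [0.4595 0.3043 0.1203] yaw now 115.0
S wrist c [0.4587 0.2991] lip deg 174.4 12560 resid 0.0133
S side c [0.4437 0.3144] lip deg -109.1 3435 resid 0.0074
S scene c [0.4723 0.2917] lip deg -155.3 1075 resid 0.0079
```

View pics/w1.png

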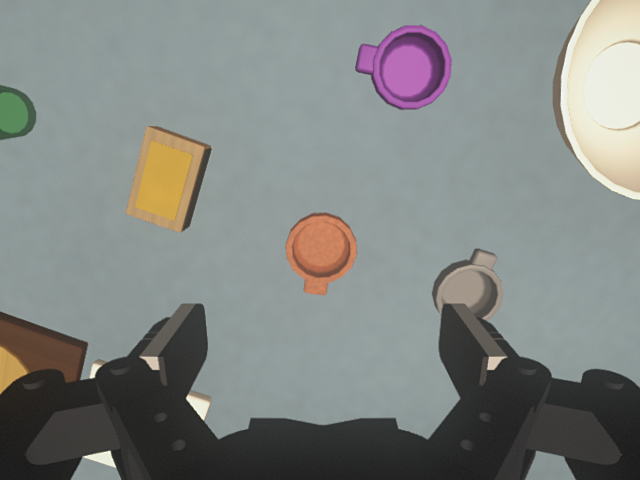

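Wrist view: small diya at (321,248) with its lip down at (316,285), matching the jaw axis. The grey look-alike at (468,292) clears the fingers. I'll refit with a colour mask before descending.

```bash
sed -i "s/P=W\[m\]\[:,:2\]/m\&=((hsv[...,0]<12)\&(hsv[...,1]>110)) if k in 'LMS' else True; P=W[m][:,:2]/" fit.py; python3 -c "
from fit import *
fit('S',(.459,.304),.021,.019,('wrist',))"
```

```text
S wrist c [0.4584 0.3038] lip deg 17.5 106 resid 0.0006
```

{"method": "move_arm", "body": {
  "rows": [
    [0, 0, 6, 1.2, 0, 40, 0],
    [0, 0, 6, 1.2, 0, 75, 0],
    [0, 0, 6, 1.2, 0, 94, 0],
    [0, 0, 6, 1.2, 0, 94, 0],
    [0, 0, 6, 1.2, 0, 94, 0.3],
    [0, 0, 6, 1.2, 0, 94, 0.6],
    [0, 0, 6, 1.2, 0, 94, 0.8],
    [0, 0, 6, 1.2, 0, 94, 0.8],
    [0, 0, 6, 1.2, 0, 94, 0.8],
    [0, 0, 6, 1.2, 0, 94, 0.8],
    [0, 0, 6, 1.2, 0, 94, 0.8],
    [0, 0, 6, 1.2, 0, 94, 0.8]
  ],
  "squeeze": 30
}}

```text
t: 2.95
tcp_pos: [0.4594, 0.3046, 0.0284]
tool_rot: [-0.165, 0.986, 0.001, 0.002]
force: [-0.7, 1.2, 6.1]
finger_gap: 0.477
gripper_force: 29.8
```

{"method": "move_arm", "body": {
  "rows": [
    [0, 0, 0, 0, 0, -35, 0.8],
    [0, 0, 0, 0, 0, -70, 0.8],
    [0, 0, 0, 0, 0, -100, 0.8],
    [0, 0, 0, 0, 0, -120, 0.8],
    [0, 0, 0, 0, 0, -120, 0.8]
  ]
}}

```text
t: 3.37
tcp_pos: [0.4611, 0.3051, 0.1517]
tool_rot: [-0.166, 0.986, 0.001, 0.005]
force: [0.3, 0.4, 0.4]
finger_gap: 0.479
gripper_force: 30.7
```

```bash
python3 -c "
from fit import *
go(.6625,-.0865,.146,90)
print(readout.sense()['finger_gap'],readout.sense()['force'])
fit('S',readout.sense()['tcp_pos'][:2],.021,.139,('scene',))"
```

```text
turn [ 0.1  0.6 19.1] turn [  -0.9    0.2 -160.9] shift mm [ -62.4 -435.9    6.1] q [ 0.38  0.58  1.72 -0.    0.84 -1.52] tcp [0.4611 0.3051 0.1517] yaw now 109.1
0.4786639765014209 [0.27879239 0.38224709 0.35006132]
S scene c [0.4635 0.3041] lip deg 15.8 5 resid 0.0023
```

{"method": "move_arm", "body": {
  "rows": [
    [0, 0, 19, -62, -436, 0, 0.8],
    [0, 0, 19, -62, -436, 0, 0.8],
    [0, 0, 19, -62, -436, 0, 0.8],
    [0, 0, 19, -62, -436, 0, 0.8],
    [0, 0, 19, -62, -436, 0, 0.8],
    [0, 0, 19, -62, -436, 0, 0.8],
    [0, 0, 19, -62, -436, 0, 0.8],
    [0, 0, 19, -62, -436, 0, 0.8],
    [0, 0, 19, -62, -436, 0, 0.8],
    [0, 0, 19, -62, -436, 0, 0.8],
    [0, 0, 19, -62, -436, 0, 0.8],
    [0, 0, 19, -62, -436, 0, 0.8]
  ]
}}

```text
t: 4.42
tcp_pos: [0.6616, -0.0942, 0.1451]
tool_rot: [0.002, 1.0, -0.001, 0.001]
force: [0.3, 0.8, -0.5]
finger_gap: 0.48
gripper_force: 30.7
```

{"method": "move_arm", "body": {
  "rows": [
    [0, 0, 0, 0, 0, 0, 0.8],
    [0, 0, 0, 0, 0, 0, 0.8],
    [0, 0, 0, 0, 0, 0, 0.8]
  ]
}}

```text
t: 4.67
tcp_pos: [0.6578, -0.0864, 0.1453]
tool_rot: [-0.001, 1.0, 0.001, -0.001]
force: [0.3, 0.2, -1.2]
finger_gap: 0.475
gripper_force: 30.7
```

```bash
python3 -c "
from fit import *
go(.6625,-.0865,.0424,90)
snap('wrist','w2')"
```

```text
turn [ 0.1 -0.2  0.1] turn [ 3.000e-01  1.000e-01 -1.799e+02] shift mm [ -5.   -0.2 102.9] q [-0.3   0.71  1.42  0.    1.02 -1.87] tcp [ 0.6578 -0.0864  0.1453] yaw now 90.1
```

View pics/w2.png

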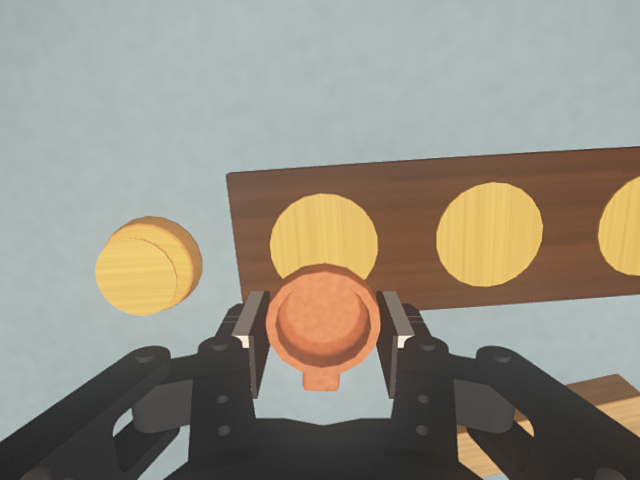

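Diya is held level at (322,318) and disc d3 is at (324,240) in the wrist view, as expected from perspective. Lowering.

{"method": "move_arm", "body": {
  "rows": [
    [0, 0, 0, -5, 0, 30, 0.8],
    [0, 0, 0, -5, 0, 60, 0.8],
    [0, 0, 0, -5, 0, 85, 0.8],
    [0, 0, 0, -5, 0, 95, 0.8],
    [0, 0, 0, -5, 0, 99, 0.8],
    [0, 0, 0, -5, 0, 102, 0.8],
    [0, 0, 0, -5, 0, 103, 0.8],
    [0, 0, 0, -5, 0, 103, 0.8],
    [0, 0, 0, -5, 0, 103, 0.8],
    [0, 0, 0, -5, 0, 103, 0.8]
  ]
}}

```text
t: 5.55
tcp_pos: [0.665, -0.0883, 0.0447]
tool_rot: [-0.0, 1.0, -0.0, 0.001]
force: [0.1, 0.4, -0.7]
finger_gap: 0.478
gripper_force: 30.7
```

{"method": "move_arm", "body": {
  "rows": [
    [0, 0, 0, 2, 1, 1, 0.8],
    [0, 0, 0, 2, 1, 2, 0.8],
    [0, 0, 0, 2, 1, 2, 0.8],
    [0, 0, 0, 2, 1, 2, 0.8]
  ]
}}

```text
t: 5.88
tcp_pos: [0.662, -0.087, 0.0415]
tool_rot: [-0.0, 1.0, 0.0, -0.0]
force: [-0.6, -0.2, 1.7]
finger_gap: 0.478
gripper_force: 30.8
```

{"method": "move_arm", "body": {
  "rows": [
    [0, 0, 0, 0, 0, 0, 0.45],
    [0, 0, 0, 0, 0, 0, 0.3],
    [0, 0, 0, 0, 0, 0, 0.0],
    [0, 0, 0, 0, 0, 0, 0],
    [0, 0, 0, 0, 0, -25, 0],
    [0, 0, 0, 0, 0, -60, 0],
    [0, 0, 0, 0, 0, -100, 0],
    [0, 0, 0, 0, 0, -110, 0],
    [0, 0, 0, 0, 0, -110, 0]
  ]
}}

```text
t: 6.63
tcp_pos: [0.6651, -0.0878, 0.156]
tool_rot: [-0.001, 1.0, -0.001, 0.005]
force: [0.3, -0.1, -0.2]
finger_gap: 1.0
gripper_force: 0.0
```

```bash
python3 -c "
from fit import *
fit('S',(.662,-.087),.021,.019,('wrist','scene'),z0=.013)
go(.437,-.1065,.15,77)"
```

```text
S wrist c [ 0.6608 -0.0876] lip deg -1.6 88 resid 0.0005
S scene c [ 0.6619 -0.0886] lip deg -5.0 18 resid 0.0007
turn [ 0.  -0.  13.1] turn [   0.     0.  -166.9] shift mm [224.9 -19.4   1.2] q [-0.3   0.7   1.41 -0.    1.03 -1.87] tcp [ 0.6619 -0.0869  0.1512] yaw now 90.1
```

{"method": "move_arm", "body": {
  "rows": [
    [0, 0, 13, 225, -19, 15, 0],
    [0, 0, 13, 225, -19, 15, 0],
    [0, 0, 13, 225, -19, 15, 0],
    [0, 0, 13, 225, -19, 15, 0],
    [0, 0, 13, 225, -19, 15, 0],
    [0, 0, 13, 225, -19, 15, 0],
    [0, 0, 13, 225, -19, 15, 0],
    [0, 0, 13, 225, -19, 15, 0],
    [0, 0, 13, 225, -19, 15, 0],
    [0, 0, 13, 225, -19, 15, 0],
    [0, 0, 13, 225, -19, 15, 0]
  ]
}}

```text
t: 7.65
tcp_pos: [0.4388, -0.1065, 0.136]
tool_rot: [0.112, 0.994, -0.0, 0.001]
force: [0.8, -0.2, -0.6]
finger_gap: 0.998
gripper_force: 0.0
```

```bash
python3 -c "
from fit import *
c=fit('M',(.437,-.1065),.027,.023,('wrist',))
go(*c,.029,77)"
```

```text
M wrist c [ 0.4372 -0.1058] lip deg -15.8 102 resid 0.0004
turn [-0.   0.1  0.1] turn [-1.000e-01 -0.000e+00 -1.799e+02] shift mm [  1.6   0.4 107.1] q [-0.49  0.51  1.97  0.    0.66 -1.83] tcp [ 0.4385 -0.1064  0.1361] yaw now 77.1
```

{"method": "move_arm", "body": {
  "rows": [
    [0, 0, 2.5, 1, 0.5, 40, 0],
    [0, 0, 2.5, 1, 0.5, 80, 0],
    [0, 0, 2.5, 1, 0.5, 103, 0],
    [0, 0, 2.5, 1, 0.5, 107, 0],
    [0, 0, 2.5, 1, 0.5, 107, 0],
    [0, 0, 2.5, 1, 0.5, 107, 0.2],
    [0, 0, 2.5, 1, 0.5, 107, 0.4],
    [0, 0, 2.5, 1, 0.5, 107, 0.7],
    [0, 0, 2.5, 1, 0.5, 107, 0.7],
    [0, 0, 2.5, 1, 0.5, 107, 0.7],
    [0, 0, 2.5, 1, 0.5, 107, 0.7],
    [0, 0, 2.5, 1, 0.5, 107, 0.7]
  ]
}}

```text
t: 8.7
tcp_pos: [0.4374, -0.1059, 0.0311]
tool_rot: [0.134, 0.991, -0.001, 0.002]
force: [-0.3, 0.6, 6.8]
finger_gap: 0.625
gripper_force: 30.8
```

{"method": "move_arm", "body": {
  "rows": [
    [0, 0, 0, 0, 0, 0, 0.7],
    [0, 0, 0, 0, 0, -30, 0.7],
    [0, 0, 0, 0, 0, -60, 0.7],
    [0, 0, 0, 0, 0, -90, 0.7],
    [0, 0, 0, 0, 0, -110, 0.7],
    [0, 0, 0, 0, 0, -110, 0.7],
    [0, 0, 0, 0, 0, -110, 0.7]
  ]
}}

```text
t: 9.28
tcp_pos: [0.4371, -0.1059, 0.1411]
tool_rot: [0.134, 0.991, -0.001, 0.002]
force: [-0.6, -0.2, -0.9]
finger_gap: 0.626
gripper_force: 32.3
```

```bash
python3 -c "
from fit import *
go(.655,.0235,.139,90)"
```

```text
turn [ -0.1   0.3 -15.4] turn [4.000e-01 1.000e-01 1.646e+02] shift mm [-175.5  182.7    2.7] q [-0.49  0.5   1.97 -0.    0.66 -1.79] tcp [ 0.4371 -0.1059  0.1411] yaw now 74.6
```

{"method": "move_arm", "body": {
  "rows": [
    [0, 0, -15, -175, 183, 0, 0.7],
    [0, 0, -15, -175, 183, 0, 0.7],
    [0, 0, -15, -175, 183, 0, 0.7],
    [0, 0, -15, -175, 183, 0, 0.7],
    [0, 0, -15, -175, 183, 0, 0.7],
    [0, 0, -15, -175, 183, 0, 0.7],
    [0, 0, -15, -175, 183, 0, 0.7],
    [0, 0, -15, -175, 183, 0, 0.7],
    [0, 0, -15, -175, 183, 0, 0.7],
    [0, 0, -15, -175, 183, 0, 0.7],
    [0, 0, -15, -175, 183, 0, 0.7],
    [0, 0, -15, -175, 183, 0, 0.7]
  ]
}}

```text
t: 10.28
tcp_pos: [0.6526, 0.0233, 0.1391]
tool_rot: [0.005, 1.0, 0.0, -0.001]
force: [0.4, 0.1, -1.5]
finger_gap: 0.627
gripper_force: 32.3
```

```bash
python3 -c "
from fit import *
go(.655,.0235,.0445,90)"
```

```text
turn [ 0.  -0.1 -0.5] turn [-1.000e-01 -0.000e+00  1.795e+02] shift mm [-2.5  0.2 94.6] q [-0.14  0.7   1.45 -0.    0.99 -1.7 ] tcp [0.6526 0.0233 0.1391] yaw now 89.5
```

{"method": "move_arm", "body": {
  "rows": [
    [0, 0, 0, -2, 0, 30, 0.7],
    [0, 0, 0, -2, 0, 60, 0.7],
    [0, 0, 0, -2, 0, 82, 0.7],
    [0, 0, 0, -2, 0, 90, 0.7],
    [0, 0, 0, -2, 0, 93, 0.7],
    [0, 0, 0, -2, 0, 95, 0.7],
    [0, 0, 0, -2, 0, 95, 0.7],
    [0, 0, 0, -2, 0, 95, 0.7],
    [0, 0, 0, -2, 0, 95, 0.7],
    [0, 0, 0, -2, 0, 96, 0.7],
    [0, 0, 0, -2, 0, 96, 0.7]
  ]
}}

```text
t: 11.2
tcp_pos: [0.6565, 0.0242, 0.0443]
tool_rot: [0.004, 1.0, -0.0, 0.001]
force: [0.3, -0.5, 1.0]
finger_gap: 0.624
gripper_force: 32.5
```

{"method": "move_arm", "body": {
  "rows": [
    [0, 0, 0, 0, 0, 0.5, 0.6],
    [0, 0, 0, 0, 0, 1, 0.3],
    [0, 0, 0, 0, 0, 1, 0.1],
    [0, 0, 0, 0, 0, 1, 0],
    [0, 0, 0, 0, 0, 1, 0],
    [0, 0, 0, 0, 0, -25, 0],
    [0, 0, 0, 0, 0, -60, 0],
    [0, 0, 0, 0, 0, -95, 0],
    [0, 0, 0, 0, 0, -110, 0],
    [0, 0, 0, 0, 0, -110, 0],
    [0, 0, 0, 0, 0, -110, 0]
  ]
}}

```text
t: 12.12
tcp_pos: [0.6562, 0.0242, 0.1542]
tool_rot: [0.004, 1.0, -0.0, 0.001]
force: [-0.6, 0.2, 0.0]
finger_gap: 1.001
gripper_force: 0.0
```

```bash
python3 -c "
from fit import *
fit('M',(.656,.024),.027,.023,('wrist','scene'),z0=.013)
go(.443,-.299,.15,80)"
```

```text
M wrist c [0.6562 0.0234] lip deg 0.0 95 resid 0.0007
M scene c [0.657  0.0225] lip deg -3.5 16 resid 0.0007
turn [ 0.  -0.2  9.5] turn [   0.3    0.  -170.5] shift mm [ 209.1 -325.     2.3] q [-0.13  0.69  1.44 -0.    1.02 -1.7 ] tcp [0.6546 0.0244 0.1518] yaw now 89.5
```

Medium is placed within about 2 mm. Now the large one.

{"method": "move_arm", "body": {
  "rows": [
    [0, 0, 9.5, 209, -325, 5, 0],
    [0, 0, 9.5, 209, -325, 5, 0],
    [0, 0, 9.5, 209, -325, 5, 0],
    [0, 0, 9.5, 209, -325, 5, 0],
    [0, 0, 9.5, 209, -325, 5, 0],
    [0, 0, 9.5, 209, -325, 5, 0],
    [0, 0, 9.5, 209, -325, 5, 0],
    [0, 0, 9.5, 209, -325, 5, 0],
    [0, 0, 9.5, 209, -325, 5, 0],
    [0, 0, 9.5, 209, -325, 5, 0],
    [0, 0, 9.5, 209, -325, 5, 0],
    [0, 0, 9.5, 209, -325, 5, 0]
  ]
}}

```text
t: 13.22
tcp_pos: [0.4433, -0.2988, 0.1469]
tool_rot: [0.088, 0.996, 0.001, -0.001]
force: [0.3, 0.5, 0.1]
finger_gap: 0.999
gripper_force: 0.0
```

{"method": "move_arm", "body": {
  "rows": [
    [0, 0, 0, 0, 0, 0, 0],
    [0, 0, 0, 0, 0, 0, 0]
  ]
}}

```text
t: 13.38
tcp_pos: [0.4447, -0.2974, 0.1477]
tool_rot: [0.086, 0.996, 0.001, -0.001]
force: [1.6, 0.1, -0.2]
finger_gap: 0.998
gripper_force: 0.0
```

```bash
python3 -c "
from fit import *
c=fit('L',(.443,-.299),.034,.028,('wrist',))
go(*c,.032,80)"
```

```text
L wrist c [ 0.4426 -0.2991] lip deg -10.8 92 resid 0.0003
turn [ 0.  -0.   0.2] turn [ 1.000e-01  1.000e-01 -1.798e+02] shift mm [  1.8  -2.  115.9] q [-0.8   0.57  1.76  0.    0.82 -2.2 ] tcp [ 0.4449 -0.2975  0.1479] yaw now 80.2
```

{"method": "move_arm", "body": {
  "rows": [
    [0, 0, 0, 1.8, -1.5, 35, 0],
    [0, 0, 0, 1.8, -1.5, 70, 0],
    [0, 0, 0, 1.8, -1.5, 100, 0],
    [0, 0, 0, 1.8, -1.5, 113, 0],
    [0, 0, 0, 1.8, -1.5, 116, 0],
    [0, 0, 0, 1.8, -1.5, 116, 0],
    [0, 0, 0, 1.8, -1.5, 116, 0.2],
    [0, 0, 0, 1.8, -1.5, 116, 0.5],
    [0, 0, 0, 1.8, -1.5, 116, 0.5],
    [0, 0, 0, 1.8, -1.5, 116, 0.5],
    [0, 0, 0, 1.8, -1.5, 116, 0.5],
    [0, 0, 0, 1.8, -1.5, 116, 0.5]
  ],
  "squeeze": 40
}}

```text
t: 14.43
tcp_pos: [0.4431, -0.3003, 0.0341]
tool_rot: [0.087, 0.996, -0.001, 0.001]
force: [1.8, 3.9, 6.6]
finger_gap: 0.786
gripper_force: 44.8
```

{"method": "move_arm", "body": {
  "rows": [
    [0, 0, 0, 0, 0, 0, 0.5],
    [0, 0, 0, 0, 0, -30, 0.5],
    [0, 0, 0, 0, 0, -65, 0.5],
    [0, 0, 0, 0, 0, -100, 0.5],
    [0, 0, 0, 0, 0, -120, 0.5],
    [0, 0, 0, 0, 0, -120, 0.5],
    [0, 0, 0, 0, 0, -120, 0.5]
  ]
}}

```text
t: 15.02
tcp_pos: [0.4428, -0.301, 0.1541]
tool_rot: [0.087, 0.996, -0.002, 0.002]
force: [-0.9, -0.7, -1.1]
finger_gap: 0.786
gripper_force: 46.2
```

```bash
python3 -c "
from fit import *
go(.647,.133,.15,90)"
```

```text
turn [-0.2  0.2 -9.9] turn [  0.3   0.3 170.1] shift mm [-126.2  462.7    3.2] q [-0.81  0.56  1.75 -0.    0.83 -2.2 ] tcp [ 0.4428 -0.301   0.1541] yaw now 80.1
```

{"method": "move_arm", "body": {
  "rows": [
    [0, 0, -10, -126, 463, 0, 0.5],
    [0, 0, -10, -126, 463, 0, 0.5],
    [0, 0, -10, -126, 463, 0, 0.5],
    [0, 0, -10, -126, 463, 0, 0.5],
    [0, 0, -10, -126, 463, 0, 0.5],
    [0, 0, -10, -126, 463, 0, 0.5],
    [0, 0, -10, -126, 463, 0, 0.5],
    [0, 0, -10, -126, 463, 0, 0.5],
    [0, 0, -10, -126, 463, 0, 0.5],
    [0, 0, -10, -126, 463, 0, 0.5],
    [0, 0, -10, -126, 463, 0, 0.5],
    [0, 0, -10, -126, 463, 0, 0.5]
  ]
}}

```text
t: 16.02
tcp_pos: [0.6467, 0.1385, 0.1501]
tool_rot: [-0.002, 1.0, 0.001, -0.001]
force: [0.8, -0.3, -0.6]
finger_gap: 0.786
gripper_force: 46.2
```

```bash
python3 -c "
from fit import *
go(.647,.133,.0475,90)"
```

```text
turn [ 0.1 -0.1  0.2] turn [ 1.000e-01  1.000e-01 -1.798e+02] shift mm [ -0.4  -5.7 102.6] q [ 0.04  0.7   1.42  0.    1.02 -1.53] tcp [0.6467 0.1385 0.1501] yaw now 90.2
```

{"method": "move_arm", "body": {
  "rows": [
    [0, 0, 0, 0, 0, 30, 0.5],
    [0, 0, 0, 0, 0, 60, 0.5],
    [0, 0, 0, 0, 0, 85, 0.5],
    [0, 0, 0, 0, 0, 92, 0.5],
    [0, 0, 0, 0, 0, 92, 0.5],
    [0, 0, 0, 0, 0, 92, 0.5]
  ]
}}

```text
t: 16.52
tcp_pos: [0.646, 0.1337, 0.0595]
tool_rot: [-0.0, 1.0, -0.0, -0.001]
force: [0.1, 0.6, -1.5]
finger_gap: 0.785
gripper_force: 46.2
```

```bash
python3 -c "
from fit import *
go(.647,.133,.0475,90)"
```

```text
turn [-0.  -0.1  0. ] turn [   0.2   -0.  -180. ] shift mm [-1.  -0.7 12. ] q [ 0.04  0.82  1.47 -0.    0.86 -1.54] tcp [0.646  0.1337 0.0595] yaw now 90.0
```

{"method": "move_arm", "body": {
  "rows": [
    [0, 0, 0, -1, -0.5, 6, 0.5],
    [0, 0, 0, -1, -0.5, 10, 0.5],
    [0, 0, 0, -1, -0.5, 11, 0.5],
    [0, 0, 0, -1, -0.5, 11.5, 0.5],
    [0, 0, 0, -1, -0.5, 11.5, 0.5],
    [0, 0, 0, -1, -0.5, 11.5, 0.5]
  ]
}}

```text
t: 17.02
tcp_pos: [0.6476, 0.1335, 0.0493]
tool_rot: [-0.0, 1.0, 0.0, 0.0]
force: [0.1, -0.2, -1.5]
finger_gap: 0.783
gripper_force: 46.2
```

{"method": "move_arm", "body": {
  "rows": [
    [0, 0, 0, 0, 0, 1, 0.5],
    [0, 0, 0, 0, 0, 2, 0.5],
    [0, 0, 0, 0, 0, 2, 0.5]
  ]
}}

```text
t: 17.27
tcp_pos: [0.6476, 0.1335, 0.0472]
tool_rot: [-0.0, 1.0, -0.0, 0.0]
force: [-0.7, 0.8, 1.7]
finger_gap: 0.784
gripper_force: 46.4
```

{"method": "move_arm", "body": {
  "rows": [
    [0, 0, 0, 0, 0, 0, 0.2],
    [0, 0, 0, 0, 0, 0, 0.1],
    [0, 0, 0, 0, 0, 0, 0],
    [0, 0, 0, 0, 0, 0, 0],
    [0, 0, 0, 0, 0, 0, 0],
    [0, 0, 0, 0, 0, -25, 0],
    [0, 0, 0, 0, 0, -60, 0],
    [0, 0, 0, 0, 0, -95, 0],
    [0, 0, 0, 0, 0, -110, 0],
    [0, 0, 0, 0, 0, -110, 0],
    [0, 0, 0, 0, 0, -110, 0]
  ]
}}

```text
t: 18.18
tcp_pos: [0.6478, 0.1335, 0.1579]
tool_rot: [-0.0, 1.0, 0.0, 0.001]
force: [-0.3, -0.1, 0.4]
finger_gap: 1.001
gripper_force: 0.0
```

```bash
python3 -c "
from fit import *
fit('L',(.647,.133),.034,.028,('wrist','scene'),z0=.013)
go(.463,.1053,.15,90)"
```

```text
L wrist c [0.6466 0.1327] lip deg -0.9 98 resid 0.0004
L scene c [0.6487 0.1307] lip deg 2.9 12 resid 0.0009
turn [-0.  -0.2  0. ] turn [   0.3   -0.  -180. ] shift mm [183.2 -28.    5.9] q [ 0.03  0.69  1.42 -0.    1.03 -1.54] tcp [0.6462 0.1334 0.1554] yaw now 90.0
```

{"method": "move_arm", "body": {
  "rows": [
    [0, 0, 0, 183, -28, 5, 0],
    [0, 0, 0, 183, -28, 5, 0],
    [0, 0, 0, 183, -28, 5, 0],
    [0, 0, 0, 183, -28, 5, 0],
    [0, 0, 0, 183, -28, 5, 0],
    [0, 0, 0, 183, -28, 5, 0],
    [0, 0, 0, 183, -28, 5, 0],
    [0, 0, 0, 183, -28, 5, 0],
    [0, 0, 0, 183, -28, 5, 0]
  ]
}}

```text
t: 19.03
tcp_pos: [0.4663, 0.1053, 0.1515]
tool_rot: [-0.0, 1.0, -0.0, 0.001]
force: [-0.3, 0.2, 0.2]
finger_gap: 0.996
gripper_force: 0.0
```

```bash
python3 -c "
from fit import *
s=snap('wrist','w3'); W=world(s); hsv=cv2.cvtColor(s['img'],cv2.COLOR_RGB2HSV)
m=(np.hypot(W[...,0]-.463,W[...,1]-.105)<.03)&(hsv[...,0]>45)&(hsv[...,0]<85)&(hsv[...,1]>90)&(W[...,2]>.036)
print(cv2.minEnclosingCircle(W[m][:,:2].astype('float32')),np.percentile(W[m][:,2],[5,50,98]))
go(.463,.1053,.056,90)"
```

```text
Traceback (most recent call last):
IndexError: index -1 is out of bounds for axis 0 with size 0
```

View pics/w3.png

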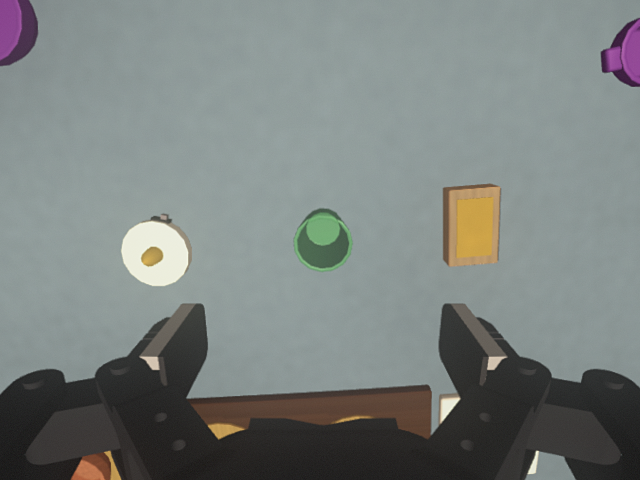

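Wrist view: cup rim centre is at (322,243), between the lamp (155,252) and matchbox (471,224). I'll check it against the projection.

```bash
python3 -c "
from fit import *
fit('cup',(.463,.1053),.018,.042,('wrist',))
s=snap('wrist'); print(proj(s,(.463,.1053,.042)))
go(.463,.1053,.056,90)"
```

```text
cup wrist c [0.4577 0.1026] lip deg 147.3 10934 resid 0.0134
(np.float64(323.6466403680912), np.float64(244.19459049887803))
turn [-0.   0.   0.1] turn [-1.000e-01 -0.000e+00 -1.799e+02] shift mm [ 2.7 -0.  95.6] q [-0.01  0.5   1.9   0.    0.74 -1.58] tcp [0.4656 0.1053 0.1516] yaw now 90.1
```

```bash
python3 -c "
from fit import *
s=snap('wrist'); W=world(s); t=readout.sense()['tcp_pos']
for u,v in((198,307),(195,312),(200,330),(448,307),(452,312),(446,330),(170,360)): print(u,v,((W[v,u]-t)*1000).round(1))
"
```

```text
198 307 [-10.6 -43.5  -5.4]
195 312 [-11.2 -42.9  -0.4]
200 330 [ -2.2 -43.3  -4.6]
448 307 [-11.2  42.1  -4.3]
452 312 [-11.3  42.2  -0.3]
446 330 [-2.6 42.1 -4. ]
170 360 [ -7.9 -43.   23. ]
```

```bash
python3 -c "
from fit import *
s=snap('wrist'); W=world(s); t=readout.sense()['tcp_pos']
D=(W-t)*1000; m=(abs(D[...,0])<14)&(abs(abs(D[...,1])-45)<12)&(D[...,2]>-60)
print(np.percentile(D[m][:,2],[0,.5,2,10,50]),m.sum())
"
```

```text
[-12.21606426  -9.84011888  -7.14826993   1.10198385  32.64375253] 17979
```

Open tips are 12 mm ahead of the TCP, so about 23 mm ahead at a 36 mm grip. With the TCP at z=.052 the tips overlap the cup by 13 mm and clear the bowl rim at placing.

{"method": "move_arm", "body": {
  "rows": [
    [0, 0, 0, 2, 0, 35, 0],
    [0, 0, 0, 2, 0, 70, 0],
    [0, 0, 0, 2, 0, 93, 0],
    [0, 0, 0, 2, 0, 99, 0],
    [0, 0, 0, 2, 0, 99, 0],
    [0, 0, 0, 2, 0, 99, 0.3],
    [0, 0, 0, 2, 0, 99, 0.5],
    [0, 0, 0, 2, 0, 99, 0.7],
    [0, 0, 0, 2, 0, 99, 0.75],
    [0, 0, 0, 2, 0, 99, 0.8],
    [0, 0, 0, 2, 0, 99, 0.8],
    [0, 0, 0, 2, 0, 99, 0.8]
  ],
  "squeeze": 30
}}

```text
t: 20.28
tcp_pos: [0.4632, 0.1052, 0.0544]
tool_rot: [-0.001, 1.0, -0.0, 0.001]
force: [-0.6, -0.1, 7.2]
finger_gap: 0.4
gripper_force: 29.1
```

{"method": "move_arm", "body": {
  "rows": [
    [0, 0, 0, 0, 0, 0, 0.8],
    [0, 0, 0, 0, 0, -25, 0.8],
    [0, 0, 0, 0, 0, -55, 0.8],
    [0, 0, 0, 0, 0, -85, 0.8],
    [0, 0, 0, 0, 0, -100, 0.8],
    [0, 0, 0, 0, 0, -100, 0.8],
    [0, 0, 0, 0, 0, -100, 0.8]
  ]
}}

```text
t: 20.87
tcp_pos: [0.4629, 0.1053, 0.1541]
tool_rot: [-0.0, 1.0, -0.0, 0.002]
force: [0.1, -0.4, -0.9]
finger_gap: 0.399
gripper_force: 30.1
```

```bash
python3 -c "
from fit import *
go(.6470,.1322,.155,90)
s=snap('side','sd2')
cv2.imwrite('pics/sd2c.png',cv2.resize(s['img'][100:340,160:480,::-1],(640,480)))"
```

```text
turn [-0.   0.2  0.1] turn [  -0.3   -0.  -179.9] shift mm [-184.2   26.7   -0.3] q [-0.01  0.5   1.9  -0.    0.74 -1.58] tcp [0.4629 0.1053 0.1541] yaw now 90.1
```

View pics/sd2c.png

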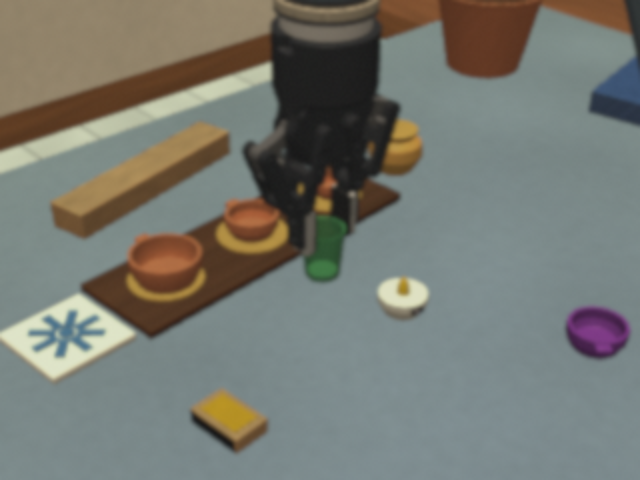

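Crop: cup held upright at (325,248), with large and medium standing on their discs at (165,262) and (252,220).

{"method": "move_arm", "body": {
  "rows": [
    [0, 0, 0, -35, 5, 0, 0.8],
    [0, 0, 0, -70, 10, 0, 0.8],
    [0, 0, 0, -105, 15, 0, 0.8],
    [0, 0, 0, -140, 20, 0, 0.8],
    [0, 0, 0, -170, 25, 0, 0.8],
    [0, 0, 0, -184, 27, 0, 0.8],
    [0, 0, 0, -184, 27, 0, 0.8],
    [0, 0, 0, -184, 27, 0, 0.8],
    [0, 0, 0, -184, 27, 20, 0.8],
    [0, 0, 0, -184, 27, 40, 0.8],
    [0, 0, 0, -184, 27, 40, 0.8],
    [0, 0, 0, -184, 27, 40, 0.8]
  ]
}}

```text
t: 21.92
tcp_pos: [0.6434, 0.1323, 0.111]
tool_rot: [-0.0, 1.0, -0.0, -0.003]
force: [-0.2, 0.9, 0.6]
finger_gap: 0.403
gripper_force: 30.1
```

```bash
python3 -c "
from fit import *
go(.6472,.1322,.0729,90)"
```

```text
turn [-0.  -0.4  0. ] turn [   0.6   -0.  -180. ] shift mm [-4.1 -0.1 38. ] q [ 0.03  0.75  1.45  0.    0.95 -1.54] tcp [0.6434 0.1323 0.111 ] yaw now 90.0
```

{"method": "move_arm", "body": {
  "rows": [
    [0, 0, 0, -1, 0, 12, 0.8],
    [0, 0, 0, -1, 0, 24, 0.8],
    [0, 0, 0, -1, 0, 32, 0.8],
    [0, 0, 0, -1, 0, 34, 0.8],
    [0, 0, 0, -1, 0, 34, 0.8],
    [0, 0, 0, -1, 0, 34, 0.8],
    [0, 0, 0, -1, 0, 34, 0.8]
  ]
}}

```text
t: 22.5
tcp_pos: [0.6478, 0.1325, 0.0793]
tool_rot: [-0.0, 1.0, 0.0, 0.001]
force: [0.0, 0.8, 0.0]
finger_gap: 0.406
gripper_force: 30.1
```

{"method": "move_arm", "body": {
  "rows": [
    [0, 0, 0, 0, 0, 3, 0.8],
    [0, 0, 0, 0, 0, 5, 0.8],
    [0, 0, 0, 0, 0, 6, 0.8],
    [0, 0, 0, 0, 0, 6, 0.8],
    [0, 0, 0, 0, 0, 6, 0.8],
    [0, 0, 0, 0, 0, 6, 0.8]
  ]
}}

```text
t: 23.0
tcp_pos: [0.6474, 0.1324, 0.0729]
tool_rot: [-0.0, 1.0, -0.0, 0.0]
force: [0.2, 0.1, -0.5]
finger_gap: 0.403
gripper_force: 30.1
```

{"method": "move_arm", "body": {
  "rows": [
    [0, 0, 0, 0, 0, 1, 0.8],
    [0, 0, 0, 0, 0, 1.5, 0.8],
    [0, 0, 0, 0, 0, 1.5, 0.8]
  ]
}}

```text
t: 23.25
tcp_pos: [0.6476, 0.1325, 0.0725]
tool_rot: [-0.001, 1.0, -0.0, 0.0]
force: [-1.6, -0.3, 3.6]
finger_gap: 0.404
gripper_force: 30.5
```

Contact felt at the expected height. Releasing gently, then going up.

{"method": "move_arm", "body": {
  "rows": [
    [0, 0, 0, 0, 0, 0, 0.55],
    [0, 0, 0, 0, 0, 0, 0.5],
    [0, 0, 0, 0, 0, 0, 0.4],
    [0, 0, 0, 0, 0, 0, 0.3],
    [0, 0, 0, 0, 0, 0, 0.3],
    [0, 0, 0, 0, 0, -20, 0.3],
    [0, 0, 0, 0, 0, -50, 0.3],
    [0, 0, 0, 0, 0, -90, 0.3],
    [0, 0, 0, 0, 0, -120, 0.3],
    [0, 0, 0, 0, 0, -120, 0.3],
    [0, 0, 0, 0, 0, -120, 0.3]
  ]
}}

```text
t: 24.17
tcp_pos: [0.6488, 0.1325, 0.1939]
tool_rot: [-0.0, 1.0, 0.0, 0.003]
force: [0.0, 0.1, -0.1]
finger_gap: 0.7
gripper_force: 0.0
```

{"method": "move_arm", "body": {
  "rows": [
    [0, 0, 0, 40, 0, -20, 0.3],
    [0, 0, 0, 80, 0, -20, 0.3],
    [0, 0, 0, 120, 0, -20, 0.3],
    [0, 0, 0, 150, 0, -20, 0.3],
    [0, 0, 0, 150, 0, -20, 0.3],
    [0, 0, 0, 150, 0, -20, 0.3],
    [0, 0, 0, 150, 0, -20, 0.3]
  ]
}}

```text
t: 24.75
tcp_pos: [0.498, 0.1323, 0.2107]
tool_rot: [-0.0, 1.0, -0.0, 0.0]
force: [1.6, -0.7, 0.3]
finger_gap: 0.699
gripper_force: 0.0
```

```bash
python3 -c "
from fit import *
fit('L',(.647,.132),.034,.028,('scene','side'),z0=.013)
fit('cup',(.647,.132),.018,.042,('scene','side'),z0=.018)
fit('M',(.656,.024),.027,.023,('scene','side'),z0=.013)
fit('S',(.661,-.088),.021,.019,('scene','side'),z0=.013)
s=snap('scene','f1'); w=snap('side')
a=cv2.resize(s['img'][180:380,260:480,::-1],(440,400)); b=cv2.resize(w['img'][150:350,140:360,::-1],(440,400))
cv2.imwrite('pics/fin.png',cv2.resize(np.hstack([a,b]),(800,364)))"
```

```text
L scene c [0.6481 0.1307] lip deg -3.1 14 resid 0.0009
L side c [0.645  0.1342] lip deg 5.8 1 resid 0.0007
cup scene c [0.6483 0.1311] lip deg nan 0 resid 0.0005
cup side c [0.6464 0.1333] lip deg nan 0 resid 0.0006
M scene c [0.6566 0.0228] lip deg -4.7 21 resid 0.0005
M side c [0.6554 0.0251] lip deg 0.8 1 resid 0.0007
S scene c [ 0.6634 -0.0884] lip deg -2.4 20 resid 0.0019
S side c [ 0.6607 -0.0857] lip deg 10.7 1 resid 0.0011
```

View pics/fin.png

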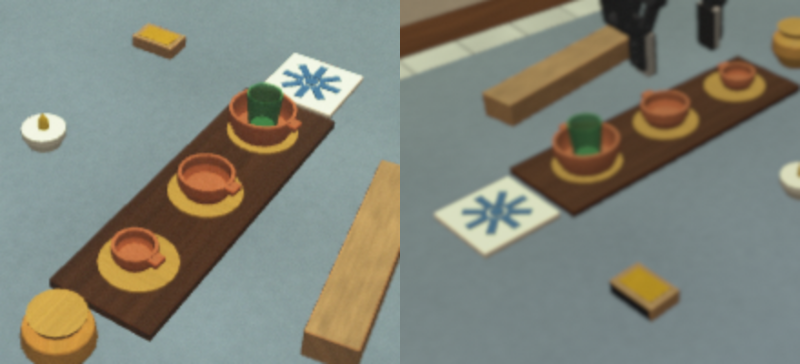

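Both views show everything in place: large with the upright cup by the tile (left panel (263,110)), medium in the middle (207,180), small at the pot end (137,250). All are within about 3 mm of centre, and the lamp and matchbox are undisturbed. Handing in.

```bash
python3 -c "
from station import order
print(order.sign_off())"
```

```text
the job is handed in; nothing more can be done
None
```

I handed the job in at about 25 s: large diya with the cup by the tile, medium in the middle, small at the far end, each measured within about 3 mm of its disc's centre; the lamp and matchbox were left alone, and no verdict came back.

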